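# Draw the flask carrier out of the bench imager

## Task

On the imager, hook a fingertip behind the upright lip of the carrier that holds the culture flask, and draw that carrier out along its rail, smoothly and without a jerk, until it is all the way out at its stop. Do not pinch the lip and do not touch the flask, which stays lying flat in its pocket; leave the carrier with the round dish in, and everything else where it stands. Finish with the robot clear of everything.

Things in the scene. Friction and masses are not known exactly. Their poses are not given: they have to be found in the camera images.
- imager: Fixed bench-top imager: white housing with a black stage plate 350 (x) x 310 (y) mm, its upper face 92 mm above the bench, a short white column at its rear (+x) with a crossbar and two lamp barrels, 245 mm tall at most. Origin on the bench under the column's plane of symmetry, 165 mm behind the plate's front edge; -x is its front. Two equal carriers side by side, 65 mm to either side of the centre line, one with the flask and one with the dish; which is on which side varies.
- flask_carrier (a joint): Travel in m of the aluminium carrier that holds the flask: a flat tray 175 x 70 mm that slides horizontally on its rail. 0 = fully in under its lamp barrel (the start), 0.12 = fully out at the fixed stop, towards the imager's front. It slides stiffly (about 2 N plus 6 N per m/s) and stays where it is left; there is no spring.
- flask_gap (a point): Point on the flask carrier's floor in the middle of the open finger gap behind the lip. +x points in towards the lamp column, -x is the direction in which the carrier is drawn out, y runs across the carrier, z up. The gap is 50 mm long in x (the lip's inner face stands 25 mm from this point in -x, the low rib of the pocket 25 mm from it in +x and 8 mm high) and open at both sides in y. It moves with the carrier.
- flask_pocket (a point): Centre of the floor of the pocket that holds the flask, on the same carrier, axes as flask_gap, 83 mm from it in +x. The pocket is 108 x 56 mm inside with rims 8 mm high. A fixed lamp barrel 40 mm across hangs over the pocket, 40 mm in +x of this point while the carrier is in; its lower end is 76 mm above the carrier floor.
- flask_lip (a point): Middle of the upper inner edge of the upright lip at the front end of the flask carrier, axes as flask_gap: 25 mm in -x of that point and 32 mm above the carrier floor. The lip is a 5 mm aluminium plate, 64 mm wide, with a grey plastic facing outside, 4 mm thick and 28 mm high; 9 mm thick together. (In the rules flask_carrier_c5 is this inner plate and flask_carrier_c6 the facing.)
- flask: Loose clear plastic culture flask, empty, about 60 g, lying flat in the pocket of its carrier: body 66 x 44 x 24 mm, neck and round orange cap (23 mm) towards the lip; 96 mm long in all. Origin at the centre of its underside; x along its length, away from the cap, z up.
- dish_carrier (a joint): Travel in m of the other, identical carrier, which holds the dish; 0 = fully in (the start), stays in.
- dish_pocket (a point): Centre of the pocket floor of the dish carrier.
- dish: Loose round lidded clear culture dish, 55 mm across, 15 mm high, in the other carrier. Origin at the centre of its underside.
- bottle: Amber reagent bottle with red cap, 68 mm across, 150 mm tall, standing on the bench beside the imager. Origin at the centre of its underside.
- tip_box: Blue box with clear lid, 77 x 102 x 57 mm, on the bench beside the imager. Origin at the centre of its underside.
- beaker: White beaker, 60 mm across, 75 mm tall, on the bench beside the imager. Origin at the centre of its underside.
There are look-alikes about, which are no part of the job. Leave any green or purple look-alike of the flask alone.

How it is judged:
By the outcome, as a careful person would: the job done as asked, in the order asked, and still so for the second after the job is handed in, with the robot touching nothing.
It also fails if it takes over 40 s, if anything falls off the work surface, if the arm or the gripper's body presses on something with over 40 N, if the wrist force passes 120 N, or if a joint passes its speed limit or range.

## Robot

A 6-joint arm with a two-finger parallel gripper is mounted at the origin on the work surface. World frame = base frame: x ahead of the robot, y to its left, z up, the work surface at z = 0. Lengths are in m, angles in rad, forces in N, time in s.
With the tool pointing down it reaches from about 0.35 to 0.775 m from the base axis. Payload 7.3 kg.
Tool frame: the origin (TCP) lies at the centre of the arm's flange, where the gripper is bolted on; the fingertips stand 178 mm ahead of it and the grasp point (between the pads) lies 159 mm ahead of it; x points along the fingers, y is the direction in which the jaws open and shut, and the axes are right-handed (so a half turn about x gives the same grasp; the last joint's range is limited). The gripper opens to 92 mm and grips with 3 to 60 N. Pads are 19 mm wide; open, the fingers measure 130 mm over their backs; the gripper's body (75 mm by 190 mm) begins 47 mm behind the grasp point.
Start: joints at [1.159, 0.342, 1.524, -0, 1.275, -0.146], TCP at [0.138, 0.507, 0.405] pointing down, gripper open.
Joint ranges: [-2.53, 2.53], [-0.77, 2.02], [0.04, 2.7], [-1, 4.14], [0.28, 2.66], [-3.11, 3.11]. Speed limits (rad/s): [2.57, 2.57, 3.14, 3.14, 3.14, 3.14].

## Interface

Orientations are given as [roll, pitch, yaw] about the fixed x, y, z axes, in that order (R = Rz(yaw) Ry(pitch) Rx(roll)).
In Python, from cell import readout, cams, workorder gives the robot as it stands.
- The arm moves only by the shell command python3 -m inch 'ROWS' [FORCE]. ROWS is text: rows parted by semicolons, each of 5 numbers parted by spaces: the shift along the world's x, y, z in mm, then the turn about the world's z in rad, then the opening, from 0 (shut) to 1 (fully open). A call has 1 to 8 rows; each row shifts and turns the commanded pose from where the row before left it; what a row does not reach is not made up. A row lasts 1/12 s, in which the tool goes at most 41.7 mm and 7.16 degrees, less where a joint would pass 70% of its speed; a pose out of reach is approached as far as the arm can. A call is refused whole if a number of a shift passes 41.7 or a number of a turn 0.125, either way. A call with a gripper value outside its range is refused whole. The fingers move at their own pace and stop on an object; FORCE is the grip in N (left out, the last holds). Time passes only in rows, so rows that do not move let the fingers close. It gives the time, the measured TCP pose, the force and the opening at its end, in the units of the state.
- readout.observe(): the state, without advancing time (a new reading comes with each control period).
- cams.read_camera(name): name is "scene" or "top" or "wrist"; returns a dict with "color" (384x512x3 uint8, red, green, blue), "fx", "fy", "cx", "cy" (pixels), "dist_coeffs" ([k1, k2, p1, p2, k3] as OpenCV has them; the pictures are not rectified), "world_to_cam" (4x4, takes a point from world to camera coordinates); the wrist camera has in their place "T_tool_cam" (4x4, takes a point from camera to tool coordinates, whose origin is the TCP and whose axes are the tool frame's). Camera axes: x right, y down, z forward; pixel columns grow to the right and rows downward; lengths in m; the calibration is good to about 2 mm. A picture is of the moment at which its call begins: read the wrist's pose just before it. There is no depth.
- workorder.hand_in(): hands the job in, once; it reports no verdict.
The state is a dict: "time": time; "qpos": joint angles; "qvel": joint speeds; "joint_efforts": joint torques, N m; "tool_pos": TCP position; "tool_rot": TCP orientation; "contact_force": force on the tool from outside, world axes, zero at the start; "torque": the same for the moment, N m; "opening": finger opening in m.
Only numpy, scipy, OpenCV 4.12 (cv2) and the standard library are available. Lean on these libraries where they do the work, as an engineer would, in place of code of your own. Each camera call takes 0.05 s, during which the arm holds its last target.

## Working session

There is one attempt and no reset: what is moved stays moved. The work goes in short steps, Python scripts to look and compute and a shell command to move; the robot and the scene stay as the last step left them, time stands still between calls to the robot, and variables do not carry over. Pictures are saved under pics/ and viewed, and the job is handed in when it is done.

```bash
mkdir -p pics; ls; python3 - <<'E'
from cell import readout,cams
import cv2,numpy as np
print(readout.observe())
for n in("scene","top","wrist"):
    c=cams.read_camera(n); cv2.imwrite(f"pics/{n}0.png",c["color"][...,::-1])
    print(n,{k:(np.round(v,4).tolist() if not np.isscalar(v) else v) for k,v in c.items() if k!="color"})
E
```

```text
pics
{'time': 0.0, 'qpos': array([ 1.15896596e+00,  3.42741593e-01,  1.52500717e+00, -8.16127493e-06,
        1.27537821e+00, -1.45978616e-01]), 'qvel': array([-0.00021159,  0.00118171, -0.00025135,  0.00078635, -0.00132282,
       -0.00097189]), 'joint_efforts': array([-2.51216705e-03, -4.31259942e+01, -2.44205046e+01,  7.14538177e-02,
        5.63717773e-02, -8.45825571e-05]), 'tool_pos': array([0.13785148, 0.50644767, 0.40403839]), 'tool_rot': array([-1.71168865,  1.56926198, -1.97753802]), 'contact_force': array([0.68373394, 0.45901513, 0.07354901]), 'torque': array([-0.03566953,  0.02994615, -0.02032687]), 'opening': 0.09180380251682162}
scene {'fx': 412.2055242723931, 'fy': 412.2055242723931, 'cx': 261.0186395627771, 'cy': 190.43826224587818, 'dist_coeffs': [-0.1327, 0.0, 0.0, 0.0, 0.0], 'world_to_cam': [[0.8889, 0.4579, -0.0102, -0.5572], [0.3673, -0.726, -0.5814, -0.1475], [-0.2736, 0.5131, -0.8135, 1.221], [0.0, 0.0, 0.0, 1.0]]}
top {'fx': 423.36708598740836, 'fy': 423.36708598740836, 'cx': 262.7039935304867, 'cy': 197.65934466977296, 'dist_coeffs': [-0.0556, 0.0, 0.0, 0.0, 0.0], 'world_to_cam': [[0.0133, -0.9999, 0.0021, -0.0117], [-0.9939, -0.0134, -0.1098, 0.5926], [0.1099, -0.0006, -0.9939, 1.076], [0.0, 0.0, 0.0, 1.0]]}
wrist {'fx': 314.2453866463489, 'fy': 314.2453866463489, 'cx': 254.57564584673557, 'cy': 199.34998020083398, 'dist_coeffs': [0.014, 0.0, 0.0, 0.0, 0.0], 'T_tool_cam': [[0.0009, -0.299, 0.9542, 0.0206], [1.0, 0.0006, -0.0008, -0.0004], [-0.0004, 0.9542, 0.299, -0.0816], [0.0, 0.0, 0.0, 1.0]]}
```

View pics/scene0.png

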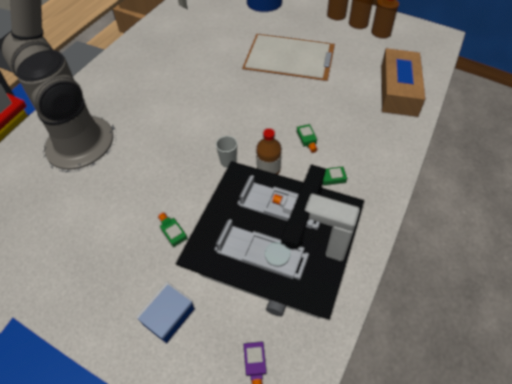

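View pics/top0.png

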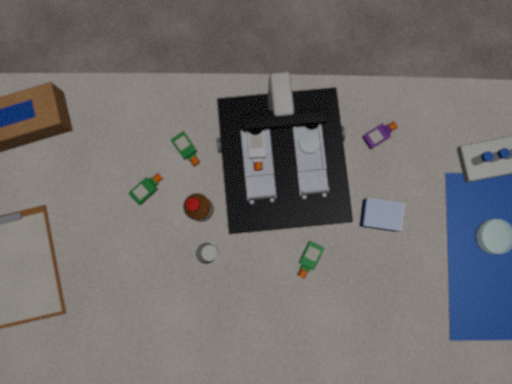

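View pics/wrist0.png

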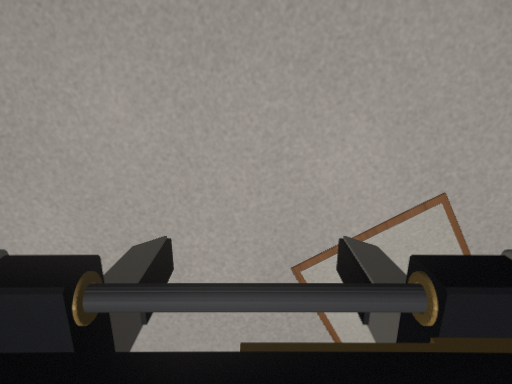

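The top view shows the flask carrier on the left (+y), with its orange cap at about (258,166) and its lip at about (262,200). The dish carrier is on the right, and the lips face the robot. I'll zoom in next.

```bash
python3 - <<'E'
import cv2
t=cv2.imread("pics/top0.png");s=cv2.imread("pics/scene0.png")
cv2.imwrite("pics/topz.png",cv2.resize(t[80:240,210:360],None,fx=5,fy=3.75*1.0,interpolation=cv2.INTER_CUBIC) if 0 else cv2.resize(t[110:220,225:345],None,fx=5,fy=5,interpolation=cv2.INTER_CUBIC))
cv2.imwrite("pics/scenez.png",cv2.resize(s[160:290,200:340],None,fx=4.5,fy=4.5,interpolation=cv2.INTER_CUBIC))
E
```

```text
(no output)
```

View pics/topz.png

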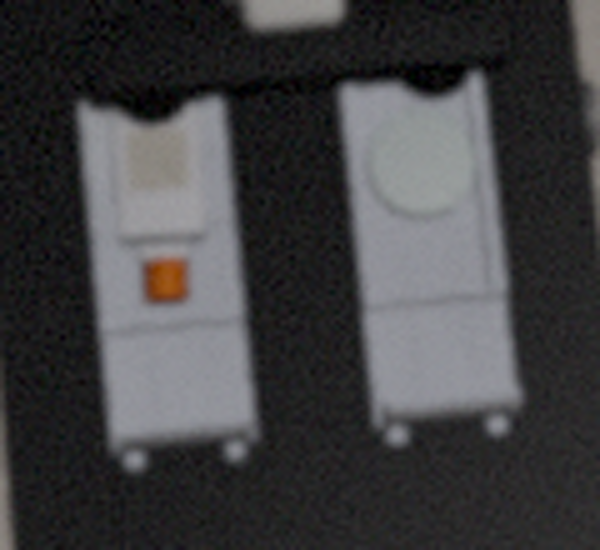

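View pics/scenez.png

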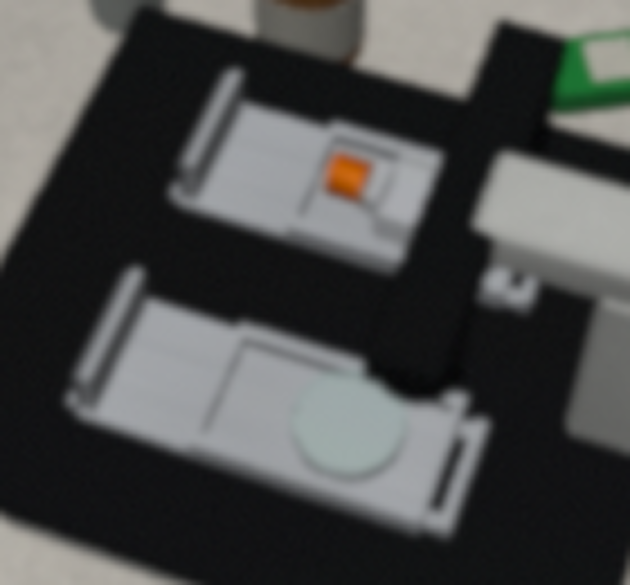

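```bash
cat > h.py <<'E'
import cv2,numpy as np
from cell import cams,readout
from scipy.spatial.transform import Rotation as R
def ray(c,uv,T=None):
    K=np.array([[c["fx"],0,c["cx"]],[0,c["fy"],c["cy"]],[0,0,1]])
    p=cv2.undistortPoints(np.array([[uv]],float),K,np.array(c["dist_coeffs"]))[0,0]
    d=np.array([p[0],p[1],1.])
    if T is None: T=np.linalg.inv(c["world_to_cam"])
    return T[:3,3],T[:3,:3]@d
def plane(c,uv,z,T=None):
    o,d=ray(c,uv,T); return o+d*(z-o[2])/d[2]
def tri(r1,r2):
    (o1,d1),(o2,d2)=r1,r2
    s=np.linalg.lstsq(np.stack([d1,-d2],1),o2-o1,rcond=None)[0]
    a,b=o1+s[0]*d1,o2+s[1]*d2; return (a+b)/2,np.linalg.norm(a-b)
def wrist():
    s=readout.observe(); c=cams.read_camera("wrist")
    M=np.eye(4);M[:3,:3]=R.from_euler("xyz",s["tool_rot"]).as_matrix();M[:3,3]=s["tool_pos"]
    return c,M@np.array(c["T_tool_cam"]),s
E
python3 - <<'E'
from h import *
t=cams.read_camera("top");s=cams.read_camera("scene")
tp=lambda x,y:(225+x/5-.4,110+y/5-.4); sp=lambda x,y:(200+x/4.5-.4,160+y/4.5-.4)
for n,p in dict(knobL=(134,460),knobR=(236,450),dknobL=(398,434),dknobR=(498,425),flFL=(110,445),flFR=(258,435),rib=(172,327),dFL=(375,425),dFR=(522,405),drib=(435,303)).items():
    print(n,[plane(t,tp(*p),z).round(4)[:2].tolist() for z in(.092,.105,.137)])
for n,(a,b) in dict(cap=((166,280),(348,175)),ribL=((106,330),(333,130)),ribR=((244,321),(304,215)),flribd=((368,308),(243,337)),dribR=((505,296),(207,430))).items():
    print(n,tri(ray(t,tp(*a)),ray(s,sp(*b))))
for n,p in dict(lipTL=(238,72),lipTR=(180,195)).items(): print(n,[plane(s,sp(*p),z).round(4)[:2].tolist() for z in(.105,.137)])
print(readout.observe()["time"], R.from_euler("xyz",readout.observe()["tool_rot"]).as_matrix().round(3))
E
python3 -c "
import cv2;t=cv2.imread('pics/top0.png');cv2.imwrite('pics/plate.png',cv2.resize(t[80:240,205:360],None,fx=3.7,fy=3.7))"
```

```text
knobL [[0.5759, 0.0242], [0.5746, 0.0238], [0.5714, 0.023]]
knobR [[0.5816, -0.0263], [0.5802, -0.026], [0.5768, -0.0253]]
dknobL [[0.5907, -0.1066], [0.5892, -0.1053], [0.5855, -0.1021]]
dknobR [[0.5958, -0.1563], [0.5943, -0.1544], [0.5904, -0.1497]]
flFL [[0.5832, 0.0362], [0.5818, 0.0357], [0.5784, 0.0345]]
flFR [[0.5892, -0.0371], [0.5877, -0.0367], [0.5841, -0.0356]]
rib [[0.6428, 0.0063], [0.6407, 0.0062], [0.6354, 0.0059]]
dFL [[0.595, -0.0951], [0.5935, -0.094], [0.5896, -0.0911]]
dFR [[0.606, -0.1683], [0.6043, -0.1662], [0.6002, -0.1612]]
drib [[0.6568, -0.1249], [0.6545, -0.1234], [0.6488, -0.1197]]
cap (array([0.66251337, 0.01015363, 0.11976355]), np.float64(0.0028335991182792727))
ribL (array([0.63950332, 0.03948348, 0.10832389]), np.float64(0.0031954349289613077))
ribR (array([ 0.64814572, -0.02445852,  0.11744671]), np.float64(0.014973386068462765))
flribd (array([ 0.65347674, -0.08944713,  0.10200585]), np.float64(0.0036575159654141675))
dribR (array([ 0.66193371, -0.15191917,  0.11676817]), np.float64(0.014159670242310948))
lipTL [[0.5766, 0.0543], [0.5889, 0.0329]]
lipTR [[0.5874, -0.0302], [0.5993, -0.0482]]
0.25 [[-0.     0.263  0.965]
 [-0.001  0.965 -0.263]
 [-1.    -0.001 -0.   ]]
```

View pics/plate.png

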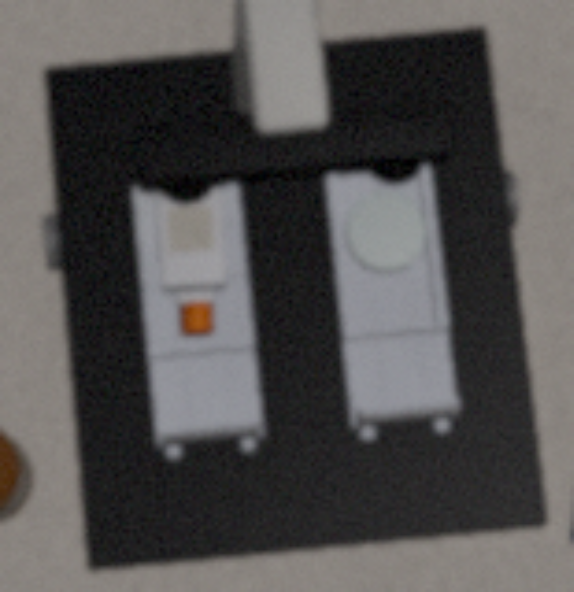

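```bash
python3 -m inch '15 -16 0 0.03 1; 25 -27 0 0.03 1; 25 -27 0 0.03 1; 25 -27 0 0.03 1; 25 -27 0 0.03 1; 25 -27 0 0.03 1; 25 -27 0 0.03 1; 25 -27 0 0.03 1' && python3 -m inch '25 -27 0 0.03 1; 25 -27 0 0.03 1; 25 -27 0 0.03 1; 25 -27 0 0.03 1; 25 -27 0 0.03 1; 25 -27 0 0.01 1; 25 -27 0 0 1; 25 -27 0 0 1'
python3 -m inch '25 -27 0 0 1; 25 -27 0 0 1; 25 -10 0 0 1; 12 0 0 0 1; 0 0 0 0 1; 0 0 0 0 1'
python3 - <<'E'
from h import *
c,T,s=wrist(); cv2.imwrite("pics/w1.png",c["color"][...,::-1]); print(s["tool_pos"],R.from_euler("xyz",s["tool_rot"]).as_matrix().round(3),s["time"])
np.save("T1.npy",T)
t=cams.read_camera("top");
p=lambda x,y:(205+x/3.7-.4,80+y/3.7-.4)
for q in((90,567),(545,523),(485,30),(48,70)):print(plane(t,p(*q),.092))
E
```

```text
time: 0.92
tool_pos: [0.3287, 0.3001, 0.4048]
tool_rot: [0.906, 1.57, 0.882]
contact_force: [0.7, 1.2, -0.1]
opening: 0.0918
time: 1.58
tool_pos: [0.5288, 0.0839, 0.4047]
tool_rot: [1.974, 1.571, 2.108]
contact_force: [1.0, 1.8, -0.1]
opening: 0.0919
time: 2.08
tool_pos: [0.6149, 0.0214, 0.4039]
tool_rot: [2.792, 1.569, 2.926]
contact_force: [-0.6, -0.4, 0.3]
opening: 0.0919
[0.6149222  0.02143358 0.40389174] [[-0.002 -0.133  0.991]
 [ 0.     0.991  0.133]
 [-1.     0.001 -0.002]] 2.0833
[0.49806037 0.07813344 0.092     ]
[ 0.53121804 -0.2247673   0.092     ]
[ 0.87251222 -0.18718313  0.092     ]
[0.8391602  0.11488267 0.092     ]
```

View pics/w1.png

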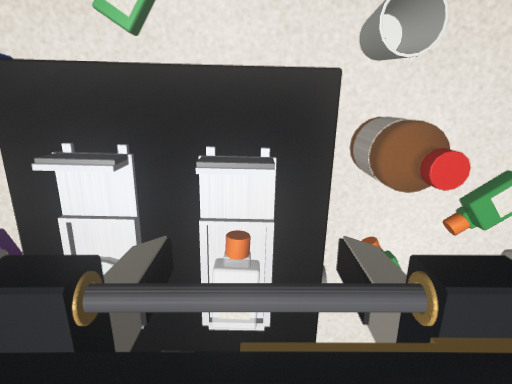

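```bash
python3 -c "
import cv2;t=cv2.imread('pics/w1.png');cv2.imwrite('pics/w1z.png',cv2.resize(t[135:265,185:295],None,fx=4.5,fy=4.5,interpolation=cv2.INTER_CUBIC))"
```

```text
(no output)
```

View pics/w1z.png

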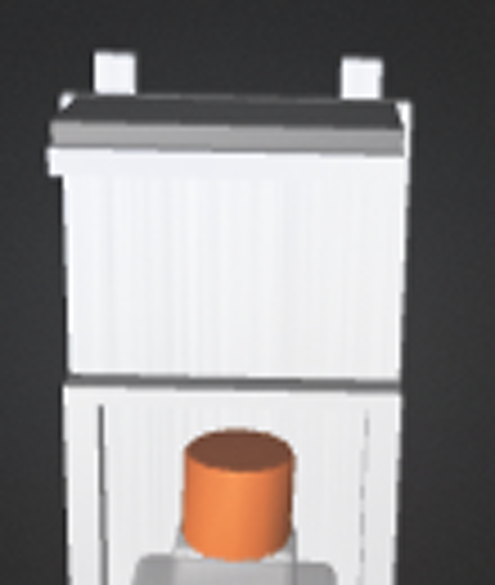

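```bash
python3 - <<'E'
from h import *
T=np.load("T1.npy")
w=cams.read_camera("wrist");t=cams.read_camera("top")
wp=lambda x,y:(185+x/4.5-.4,135+y/4.5-.4);tp=lambda x,y:(225+x/5-.4,110+y/5-.4)
def pl(p,z):return plane(w,wp(*p),z,T)
for z in(.128,.132,.136,.14,.144):
    a,b=pl((48,175),z),pl((407,180),z);print("lip",z,a[:2].round(4),b[:2].round(4),np.linalg.norm(a-b).round(4))
for z in(.095,.1,.105,.11,.115):
    a,b=pl((65,378),z),pl((400,385),z);print("rib",z,a[:2].round(4),b[:2].round(4),np.linalg.norm(a-b).round(4))
print(pl((95,93),.092),pl((383,100),.092))
for n,a,b in(("ribR",(65,378),(244,321)),("ribL",(400,385),(106,330)),("cap",(238,450),(166,262)),("knobR",(115,75),(236,450)),("knobL",(362,80),(134,460))):print(n,tri(ray(w,wp(*a),T),ray(t,tp(*b))))
E
```

```text
lip 0.128 [ 0.597  -0.0308] [0.5891 0.0349] 0.0662
lip 0.132 [ 0.596  -0.0302] [0.5882 0.0345] 0.0652
lip 0.136 [ 0.595  -0.0296] [0.5874 0.0341] 0.0641
lip 0.14 [ 0.5941 -0.0289] [0.5865 0.0337] 0.0631
lip 0.144 [ 0.5931 -0.0283] [0.5856 0.0333] 0.0621
rib 0.095 [ 0.6497 -0.029 ] [0.6416 0.0435] 0.073
rib 0.1 [ 0.6477 -0.0283] [0.6397 0.043 ] 0.0717
rib 0.105 [ 0.6457 -0.0276] [0.6379 0.0424] 0.0704
rib 0.11 [ 0.6437 -0.0269] [0.636  0.0418] 0.0692
rib 0.115 [ 0.6417 -0.0263] [0.6341 0.0412] 0.0679
[ 0.58733471 -0.02838015  0.092     ] [0.58079175 0.03082632 0.092     ]
ribR (array([ 0.64418047, -0.02820846,  0.10763494]), np.float64(0.0021266641379895468))
ribL (array([0.63780171, 0.04037185, 0.10687547]), np.float64(0.0038201375596454376))
cap (array([0.6859147 , 0.01037479, 0.04006991]), np.float64(7.15186032105798e-05))
knobR (array([ 0.58305993, -0.02582306,  0.08671389]), np.float64(0.0021267860601539472))
knobL (array([0.57201742, 0.02357826, 0.12876758]), np.float64(0.000870153980531224))
```

```bash
python3 -m inch '0.5 -8 0 -0.012 0; 0.5 -8 -10 -0.012 0; 0 0 -15 0 0; 0 0 -10 0 0; 0 0 0 0 0; 0 0 0 0 0; 0 0 0 0 0; 0 0 0 0 0' 10
python3 - <<'E'
from h import *
c,T,s=wrist(); cv2.imwrite("pics/w2.png",c["color"][...,::-1]); print(s["tool_pos"],R.from_euler("xyz",s["tool_rot"]).as_matrix().round(3),s["time"],s["opening"])
np.save("T2.npy",T)
M=T@np.linalg.inv(np.array(c["T_tool_cam"]))
print("tip",M@[.178,0,0,1])
E
```

```text
time: 2.95
tool_pos: [0.616, 0.0056, 0.3705]
tool_rot: [-0.172, 1.569, -0.061]
contact_force: [0.3, -0.5, -0.1]
opening: 0.0431
[0.61603612 0.00560302 0.37050543] [[ 0.001 -0.11   0.994]
 [-0.     0.994  0.11 ]
 [-1.    -0.     0.001]] 2.95 0.043070157836580476
tip [0.61628202 0.00558795 0.1925056  1.        ]
```

View pics/w2.png

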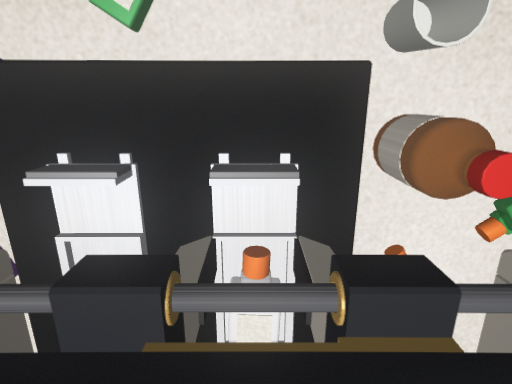

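```bash
python3 -m inch '0 0 -5 0 0; 0 0 -5 0 0; 0 0 -5 0 0; 0 0 0 0 0; 0 0 0 0 0; 0 0 0 0 0; 0 0 0 0 0; 0 0 0 0 0' 10
python3 - <<'E'
from h import *
c,T,s=wrist(); im=c["color"][...,::-1]; cv2.imwrite("pics/w3.png",cv2.resize(im[140:300,170:340],None,fx=3.5,fy=3.5,interpolation=cv2.INTER_CUBIC)); print(s["tool_pos"],s["time"],s["opening"])
np.save("T3.npy",T)
E
```

```text
time: 3.67
tool_pos: [0.6159, 0.0056, 0.355]
tool_rot: [-0.133, 1.57, -0.022]
contact_force: [0.4, 0.4, -0.7]
opening: 0.0004
[0.61594273 0.00556151 0.35496076] 3.6667 0.0004083609162275828
```

View pics/w3.png

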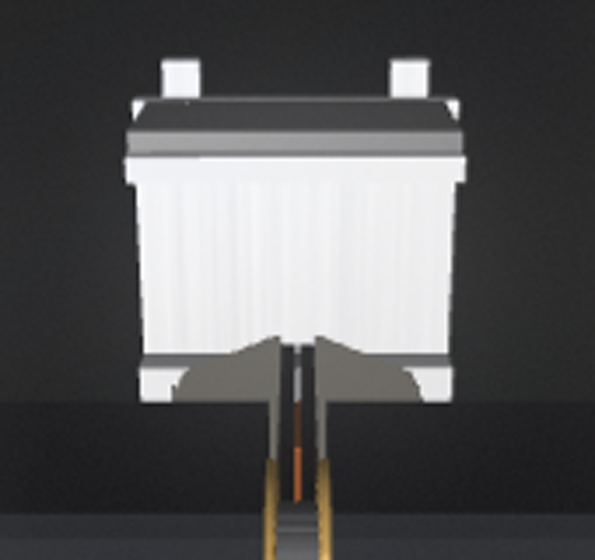

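```bash
python3 - <<'E'
from h import *
T=np.load("T3.npy");w=cams.read_camera("wrist")
wp=lambda x,y:(170+x/3.5-.4,140+y/3.5-.4)
for z in(.132,.136,.14):
    a,b=[plane(w,wp(*p),z,T) for p in((124,183),(466,182))];print("lip",z,a[:2],b[:2],(a+b)[:2]/2,np.linalg.norm(a-b).round(4))
for z in(.1,.104,.108):
    a,b=[plane(w,wp(*p),z,T) for p in((140,356),(452,354))];print("rib",z,(a+b)[:2]/2,np.linalg.norm(a-b).round(4))
E
```

```text
lip 0.132 [ 0.59624384 -0.03036487] [0.58880991 0.03462284] [0.59252688 0.00212899] 0.0654
lip 0.136 [ 0.59502743 -0.02983649] [0.58774048 0.03386635] [0.59138395 0.00201493] 0.0641
lip 0.14 [ 0.59381102 -0.02930811] [0.58667104 0.03310987] [0.59024103 0.00190088] 0.0628
rib 0.1 [0.64316732 0.00785157] 0.0726
rib 0.104 [0.64131601 0.00765541] 0.0714
rib 0.108 [0.63946469 0.00745924] 0.0702
```

```bash
python3 -m inch '0 0 -10 0 0; 0 0 -14 0 0; 0 0 -14 0 0; 0 0 -10 0 0; 0 0 -7 0 0; 0 0 -5 0 0; 0 0 0 0 0; 0 0 0 0 0'
python3 - <<'E'
from h import *
c,T,s=wrist(); im=c["color"][...,::-1]; cv2.imwrite("pics/w4.png",im); print(s["tool_pos"],s["time"],s["opening"],s["contact_force"])
c=cams.read_camera("scene"); cv2.imwrite("pics/s4.png",cv2.resize(c["color"][140:290,180:350,::-1],None,fx=3.5,fy=3.5))
E
```

```text
time: 4.43
tool_pos: [0.616, 0.0056, 0.2948]
tool_rot: [0.415, 1.571, 0.525]
contact_force: [-1.0, 0.0, -0.4]
opening: 0.0002
[0.61600991 0.00556978 0.29483144] 4.4333 0.00021132247189569294 [-0.9636318   0.0398068  -0.43661608]
```

View pics/w4.png

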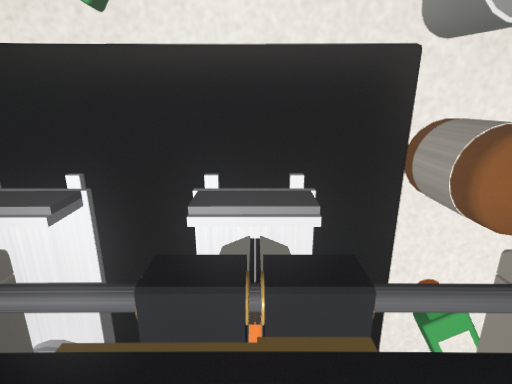

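View pics/s4.png

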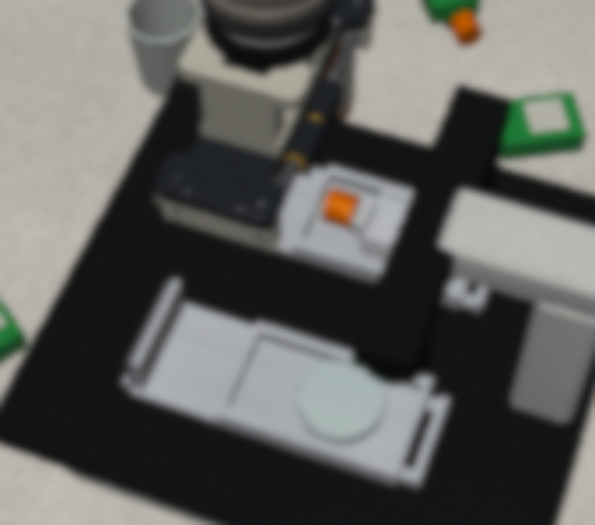

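The fingertips are in the gap behind the lip and clear of the cap. I'll go 4 mm lower, then move slowly towards the lip.

```bash
python3 -m inch '0 0 -2 0 0; 0 0 -2 0 0; -3 -0.3 0 0 0; -3 -0.3 0 0 0; -2 -0.2 0 0 0; -2 -0.2 0 0 0; -1 -0.1 0 0 0; 0 0 0 0 0'
python3 -m inch '-1 -0.1 0 0 0; -1 -0.1 0 0 0; -1 -0.1 0 0 0; -1 -0.1 0 0 0'
python3 -m inch '-1 -0.1 0 0 0; -1 -0.1 0 0 0; -1 -0.1 0 0 0; -1 -0.1 0 0 0'
```

```text
time: 5.2
tool_pos: [0.6047, 0.0044, 0.2909]
tool_rot: [1.036, 1.571, 1.146]
contact_force: [-0.5, 0.4, 0.5]
opening: 0.0005
time: 5.53
tool_pos: [0.6011, 0.0041, 0.2908]
tool_rot: [-0.062, 1.57, 0.048]
contact_force: [1.9, 0.6, -0.4]
opening: 0.0004
time: 5.87
tool_pos: [0.5969, 0.0036, 0.2908]
tool_rot: [-0.097, 1.57, 0.013]
contact_force: [1.8, -0.2, -0.4]
opening: 0.0005
```

```bash
python3 -m inch '-1.5 -0.17 0 0 0; -2 -0.22 0 0 0; -2.5 -0.28 0 0 0; -2.5 -0.28 0 0 0; -2.5 -0.28 0 0 0; -2.5 -0.28 0 0 0; -2.5 -0.28 0 0 0; -2.5 -0.28 0 0 0'
python3 -m inch '-2.5 -0.28 0 0 0; -2.5 -0.28 0 0 0; -2.5 -0.28 0 0 0; -2.5 -0.28 0 0 0; -2.5 -0.28 0 0 0; -2.5 -0.28 0 0 0; -2.5 -0.28 0 0 0; -2.5 -0.28 0 0 0'
python3 - <<'E'
from h import *
c,T,s=wrist(); im=c["color"][...,::-1]; cv2.imwrite("pics/w5.png",im); print(s["tool_pos"],s["time"],s["contact_force"])
c=cams.read_camera("scene"); cv2.imwrite("pics/s5.png",cv2.resize(c["color"][140:290,180:350,::-1],None,fx=3.5,fy=3.5))
E
```

```text
time: 6.53
tool_pos: [0.5781, 0.0015, 0.2908]
tool_rot: [-0.147, 1.571, -0.037]
contact_force: [1.3, -0.4, 0.4]
opening: 0.0007
time: 7.2
tool_pos: [0.5582, -0.0007, 0.2908]
tool_rot: [0.865, 1.571, 0.975]
contact_force: [2.5, -1.3, 0.0]
opening: 0.0005
[ 0.55815269 -0.00065764  0.29076623] 7.2 [ 2.50816151 -1.26254478  0.02404976]
```

View pics/w5.png

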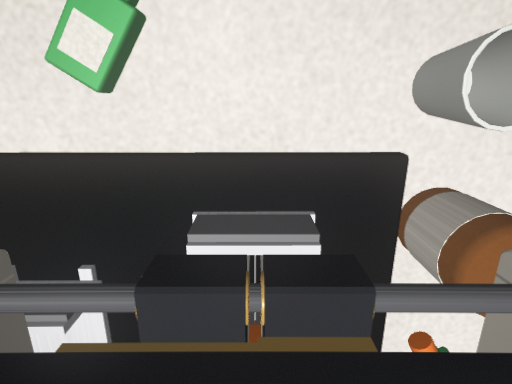

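View pics/s5.png

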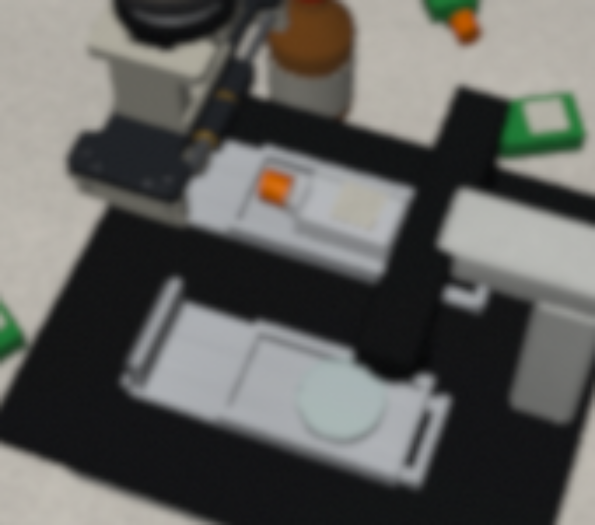

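The carrier is about 43 mm out and the flask is moving with it. I'll carry on.

```bash
for i in 1; do python3 -m inch '-2.5 -0.28 0 0 0; -2.5 -0.28 0 0 0; -2.5 -0.28 0 0 0; -2.5 -0.28 0 0 0; -2.5 -0.28 0 0 0; -2.5 -0.28 0 0 0; -2.5 -0.28 0 0 0; -2.5 -0.28 0 0 0'; done
python3 -m inch '-2.5 -0.28 0 0 0; -2.5 -0.28 0 0 0; -2.5 -0.28 0 0 0; -2.5 -0.28 0 0 0; -2.5 -0.28 0 0 0; -2.5 -0.28 0 0 0; -2.5 -0.28 0 0 0; -2.5 -0.28 0 0 0'
python3 -m inch '-2.5 -0.28 0 0 0; -2.5 -0.28 0 0 0; -2.5 -0.28 0 0 0; -2.5 -0.28 0 0 0; -2.5 -0.28 0 0 0; -2.5 -0.28 0 0 0; -2.5 -0.28 0 0 0; -2.5 -0.28 0 0 0'
```

```text
time: 7.97
tool_pos: [0.5381, -0.0028, 0.2907]
tool_rot: [2.087, 1.57, 2.197]
contact_force: [1.6, 1.2, -1.3]
opening: 0.0005
time: 8.63
tool_pos: [0.5181, -0.0051, 0.2907]
tool_rot: [1.431, 1.571, 1.542]
contact_force: [1.2, 1.8, -0.7]
opening: 0.0007
time: 9.3
tool_pos: [0.4981, -0.0074, 0.2907]
tool_rot: [1.078, 1.571, 1.188]
contact_force: [1.7, 2.1, -0.7]
opening: 0.0005
```

Next come the last 17 mm or so, slowing down, then creeping until the stop shows in the force.

```bash
python3 -m inch '-2.5 -0.28 0 0 0; -2 -0.22 0 0 0; -2 -0.22 0 0 0; -1.5 -0.16 0 0 0; -1.5 -0.16 0 0 0; -1.5 -0.16 0 0 0; -1 -0.11 0 0 0; -1 -0.11 0 0 0'
python3 -m inch '-0.7 -0.08 0 0 0; -0.7 -0.08 0 0 0; -0.7 -0.08 0 0 0; -0.7 -0.08 0 0 0'
python3 -m inch '-0.5 -0.05 0 0 0; -0.5 -0.05 0 0 0'
```

```text
time: 9.97
tool_pos: [0.4853, -0.0088, 0.2908]
tool_rot: [-0.102, 1.571, 0.008]
contact_force: [2.6, -0.0, -0.3]
opening: 0.0005
time: 10.3
tool_pos: [0.4834, -0.009, 0.2908]
tool_rot: [-0.026, 1.568, 0.084]
contact_force: [9.4, 1.7, -6.3]
opening: 0.0005
time: 10.47
tool_pos: [0.483, -0.0091, 0.2909]
tool_rot: [-0.039, 1.565, 0.071]
contact_force: [11.7, 3.3, -9.3]
opening: 0.0005
```

The force jumped to about 12 N and the tool stalled after roughly 119 mm, so the carrier is at its stop. I'll back off to the middle of the gap and lift out.

```bash
python3 -m inch '1 0.1 0 0 0; 2 0.2 0 0 0; 3 0.3 0 0 0; 3 0.3 0 0 0; 3 0.3 0 0 0; 3 0.3 0 0 0; 0 0 0 0 0; 0 0 0 0 0'
python3 -m inch '0 0 3 0 0; 0 0 8 0 0; 0 0 15 0 0; 0 0 20 0 0; 0 0 20 0 0; 0 0 20 0 0; 0 0 15 0 0; 0 0 0 0 0'
python3 -m inch '-5 -10 5 0 0; -20 -5 10 0 0; -25 0 10 0 0; -25 0 0 0 0; -10 0 0 0 0; 0 0 0 0 0; 0 0 0 0 0'
python3 - <<'E'
from h import *
c,T,s=wrist(); im=c["color"][...,::-1]; cv2.imwrite("pics/w6.png",im); print(s["tool_pos"],s["time"],s["contact_force"]); np.save("T6.npy",T)
for n in("scene","top"):
    c=cams.read_camera(n); cv2.imwrite(f"pics/{n}6.png",c["color"][...,::-1])
E
```

```text
time: 11.13
tool_pos: [0.4967, -0.0077, 0.2906]
tool_rot: [2.826, 1.57, 2.937]
contact_force: [-0.4, -0.0, 0.4]
opening: 0.0001
time: 11.8
tool_pos: [0.497, -0.0077, 0.3956]
tool_rot: [-0.274, 1.564, -0.163]
contact_force: [1.0, -0.4, 0.3]
opening: 0.0002
time: 12.38
tool_pos: [0.4117, -0.023, 0.4166]
tool_rot: [0.018, 1.57, 0.127]
contact_force: [0.3, -0.3, 0.2]
opening: 0.0005
[ 0.41167418 -0.02303779  0.41663202] 12.3833 [ 0.25520615 -0.27816811  0.1864917 ]
```

View pics/w6.png

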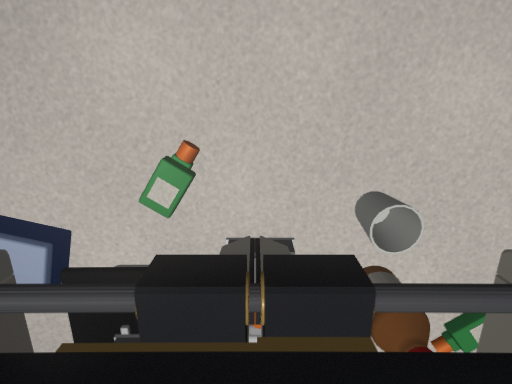

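View pics/scene6.png

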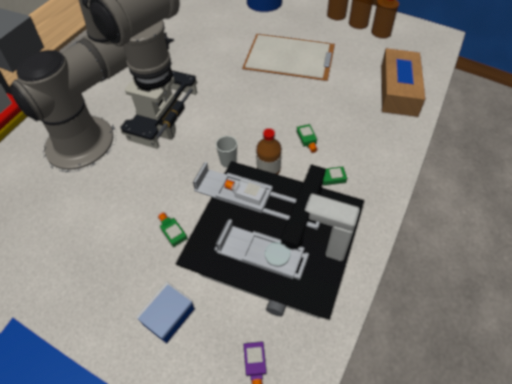

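View pics/top6.png

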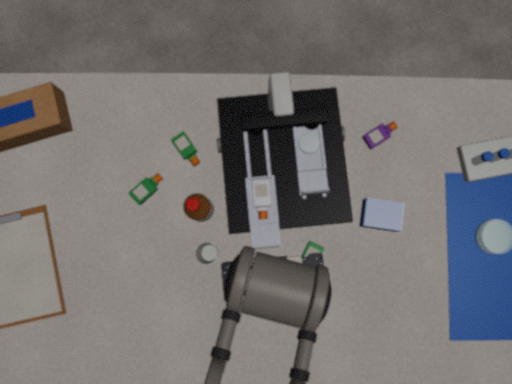

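```bash
python3 - <<'E'
from h import *
t=cams.read_camera("top");P=[]
for f in("pics/top0.png","pics/top6.png"):
    im=cv2.imread(f); h=cv2.cvtColor(im,cv2.COLOR_BGR2HSV)
    m=((h[...,0]<16)&(h[...,1]>150)&(h[...,2]>120)).astype(np.uint8); m[:,:240]=0;m[:,285:]=0;m[:140]=0;m[235:]=0
    v,u=np.nonzero(m); P.append(plane(t,(u.mean(),v.mean()),.12)); print(len(u),u.mean(),v.mean(),P[-1])
d=P[1]-P[0];print(d,np.linalg.norm(d))
im=cv2.imread("pics/top6.png");cv2.imwrite("pics/t6z.png",cv2.resize(im[115:255,225:345],None,fx=4.2,fy=4.2,interpolation=cv2.INTER_CUBIC))
E
```

```text
40 258.325 165.425 [0.66176501 0.00802776 0.12      ]
41 262.9268292682927 214.5609756097561 [ 0.5422203 -0.004745   0.12     ]
[-0.11954471 -0.01277276  0.        ] 0.12022512727618387
```

View pics/t6z.png

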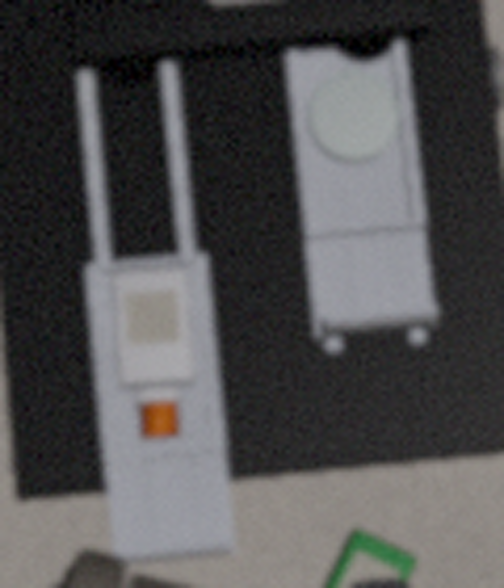

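```bash
python3 -c "
from cell import workorder,readout
print(readout.observe()['contact_force']);print(workorder.hand_in())"
```

```text
[0.29136218 0.78795119 0.37281672]
the job is handed in; nothing more can be done
None
```

The flask carrier is drawn all the way out to its stop, and the job is handed in at about 12.5 s of the 40 s allowed. I lowered the closed fingertips into the gap behind the lip, without pinching it. I then drew the carrier out along its rail at about 30 mm/s, slowed near the end, backed off to mid-gap and lifted clear.

**Last checks:**
- **Travel:** the flask's orange cap moved 120.2 mm along the rail direction between the first and last top pictures.
- **Stop:** the pulling force rose from about 2 N to about 12 N, with about −9 N in z, and the tool stalled. The tool itself travelled slightly less, about 119 mm after contact, which fits within the measuring error.
- **Flask and dish:** the flask still lies flat in its pocket. The dish carrier is still in.
- **Surroundings:** by eye, the bottle, beaker, tip box and look-alikes stand where they were.
- **Robot:** it ended about 70 mm in front of the lip with the fingertips about 100 mm above it, and the outside force read about zero.

No check failed. In one early measurement, triangulating the cap and the front rail ends between the wrist and top views gave implausible heights, so I did not use it. The lip and rib positions came from their known widths and agreed in two wrist views.

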